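# Bangles onto the bangle bar

## Robot

A 6-joint arm with a two-finger parallel gripper is mounted at the origin on the work surface. World frame = base frame: x ahead of the robot, y to its left, z up, the work surface at z = 0. Lengths are in mm, angles in rad, forces in N, time in s.
With the tool pointing down it reaches from about 350 to 925 mm from the base axis. Payload 6.4 kg.
Tool frame: the origin (TCP) lies between the finger pads; the fingertips stand 25 mm ahead of it and the grasp point (between the pads) lies 6 mm ahead of it (tip_reach is the distance from the TCP to the fingertips, in mm); z points along the fingers, y is the line along which they close (so a half turn about z gives the same grasp; the last joint's range is limited). The gripper opens to 94 mm and grips with 3 to 60 N. Pads are 16 mm wide; open, the fingers measure 119 mm over their backs; the gripper's body (75 mm by 177 mm) begins 78 mm behind the grasp point.
Start: joints at [1.131, 0.245, 1.558, -0, 1.339, -0.174], TCP at [170.739, 627.186, 230.455] pointing down, gripper open.
Joint ranges: [-3.13, 3.13], [-1.02, 2.26], [0.13, 2.54], [-0.95, 4.09], [0.21, 2.88], [-2.74, 2.74]. Speed limits (rad/s): [2.57, 2.57, 3.14, 3.14, 3.14, 3.14].

## Interface

Orientations are given as a unit quaternion [x, y, z, w].
In Python, from workcell import state, get_image, close_job, regions_of, tip_reach gives the robot as it stands. The module is installed in compiled form; this text tells all that it offers.
- The arm moves only by the shell command python3 -m pendant 'ROWS' [OPENING] [FORCE]. ROWS is JSON, a list of rows, each an object of numbers: "dx", "dy", "dz": the shift along the tool's x, y, z in mm; "ax", "ay", "az": the turn, a rotation vector about the tool's x, y, z in degrees. A call has exactly 8 rows; each row is the pose to reach, as a shift and turn from the pose commanded when the call began, along the tool's axes at that moment; what a row does not reach only later rows make up. A row lasts 1/12 s, in which the tool goes at most 41.7 mm and 7.16 degrees, less where a joint would pass 70% of its speed; a pose out of reach is approached as far as the arm can. A call with a gripper value outside its range is refused whole. OPENING is the closure, from -1 (fully open) to 1 (shut), set as the call begins (- or left out, the last holds). The fingers move at their own pace and stop on an object; FORCE is the grip in N (left out, the last holds). Time passes only in rows, so rows that repeat a pose let the fingers close, or fill a call up. It gives the time, the measured TCP pose, the force, the opening and the grip force at its end, in the units of the state.
- state(): the state, without advancing time (a new reading comes with each control period).
- get_image(name): name is "scene" or "top"; returns a dict with "frame" (400x640x3 uint8, blue, green, red), "z_map" (400x640 float32, mm along the optical axis (not along the pixel's ray), 0 where there is no reading), "fx", "fy", "cx", "cy" (pixels), "rvec" (rotation vector, rad) and "tvec" (3), from world to camera coordinates, as OpenCV has them. Camera axes: x right, y down, z forward; pixel columns grow to the right and rows downward; lengths in mm; the calibration is good to about 2 mm. A picture is of the moment at which its call begins.
- close_job(): hands the job in; it is judged then, once.
Trained networks look in a picture, given as the dict that the camera call returned (one of the last four; its "shot" number tells which), for a name from the list of things; names that differ only in an ending like _2 or _b are one class to them, and where a whole thing is asked for, a point or a joint stands for the part that bears it (a point fixed in the world has none). Each returns a list of dicts, best first, with "score" (0 to 1); they miss things now and then, are a little off and sometimes report something else, mostly with a low value. They report only what shows in the picture. A call takes as long as a camera call. They do not tell look-alikes from the thing itself.
- regions_of(name, picture): "mask" (400x640 bool, what is visible of it) and "pixel" ([column, row] in pixels, amid what is visible of it).
The state is a dict: "time": time; "qpos": joint angles; "joint_vel": joint speeds; "joint_efforts": joint torques, N m; "eef_pos": TCP position; "tool_rot": TCP orientation; "contact_force": force on the tool from outside, world axes, zero at the start; "wrist_torque": the same for the moment, N m; "gripper_width": opening from 0.0 (shut) to 1.0 (fully open); "grasp_force": force on a finger pad.
Only numpy, scipy, OpenCV 4.12 (cv2) and the standard library are available. Lean on these libraries where they do the work, as an engineer would, in place of code of your own. Each camera call takes 0.05 s, during which the arm holds its last target. There are 200 camera calls.

## Task

Take the bangle bar from its black stand by its metal grip, thread its free end through both of the large wooden bangles that stand in the slotted rack (not the small pair in the other rack) and lift the two off together on the bar. Then lay the bar back in the stand's two forks, the same way round as before, so that both bangles hang from it between the forks, and let go.

Things in the scene. Friction and masses are not known exactly. Their poses are not given: they have to be found in the camera images.
- bar: Round birch rod, diameter 14, 245 long, with an aluminium grip block 44 long (x), 24 wide (y), 30 tall; 150 g, balanced at the block. Origin: on the rod's axis, mid-block; the block reaches 18 below to 12 above it. x runs along the rod to the free end, 170 from the origin; the short end is 75 behind. Starts level in the stand's forks, z up. Grasp the block across y from above. All in mm.
- bangle_a: Large wooden ring, 78 mm outside, hole 62, 14 wide, about 22 g. Origin: the hole's centre; x: the hole's axis. Stands on edge, x level, in the near slot of a fixed birch rack (66 mm along x, 84 wide, at most 24 high); centre 47 mm above the table; lifts straight up. Thread along +x, from the robot's side. A similar rack holds a small pair (54 mm outside), not wanted.
- bangle_b: The other large bangle, alike, in the far slot of the same rack, 30 mm farther along +x than bangle_a, on the same axis.
- stand: Fixed matt black stand: base 235 x 70 mm, 8 thick, and two upright V forks, 14 thick, at x = -50 and +145 mm. Origin: on the table, under the bar's origin at home; x points along the lying bar to its free end, z up. The lying rod's axis is 100 mm above the table; the V mouths are 48 mm wide, at 114 mm height. Bangles hung on the bar reach down to 37 mm above the table.
Things that resemble listed ones, but are neither listed nor needed, are in the scene too. What is shaped like the bar but purple is not meant.

How it is judged:
By the outcome, as a careful person would: the job done as asked, in the order asked, and still so for the second after the job is handed in, with the robot touching nothing.
It also fails if it takes over 54 s, if anything falls off the work surface, if the arm or the gripper's body presses on something with over 40 N, if the wrist force passes 120 N, or if a joint passes its speed limit or range.

## Working session

There is one attempt and no reset: what is moved stays moved. The work goes in short steps, Python scripts to look and compute and a shell command to move; the robot and the scene stay as the last step left them, time stands still between calls to the robot, and variables do not carry over. Pictures are saved under pics/ and viewed, at most 10 in all, crops included, and the job is handed in when it is done.

```bash
mkdir -p pics
cat > h.py <<'E'
import numpy as np, cv2
from workcell import *
def RT(p): return cv2.Rodrigues(np.array(p["rvec"],float))[0], np.array(p["tvec"],float).ravel()
def cloud(p):
    z=p["z_map"]; v,u=np.mgrid[:400,:640]
    c=np.stack([(u-p["cx"])/p["fx"]*z,(v-p["cy"])/p["fy"]*z,z],-1)
    R,t=RT(p); w=(c-t)@R; w[z<=0]=np.nan; return w
E
python3 - <<'E'
from h import *
s=state(); print({k:np.round(v,3) for k,v in s.items()})
for n in("scene","top"):
    p=get_image(n); cv2.imwrite(f"pics/{n}0.png",p["frame"]); W=cloud(p)
    R,t=RT(p); print(n,"cam",np.round(-R.T@t),"fwd",R[2].round(2))
    for o in("bar","bangle_a","stand"):
        for d in regions_of(o,p):
            q=W[d["mask"]]; q=q[~np.isnan(q[:,0])]
            print(o,round(d["score"],2),np.round(d["pixel"]),d["mask"].sum(),np.percentile(q,[2,50,98],axis=0).round().tolist() if len(q) else None)
E
```

```text
{'time': np.float64(0.0), 'qpos': array([ 1.131,  0.246,  1.559,  0.   ,  1.339, -0.174]), 'joint_vel': array([-0.   ,  0.   , -0.   , -0.002,  0.   ,  0.   ]), 'joint_efforts': array([-1.0000e-03, -4.1583e+01, -3.1460e+01,  6.9000e-02,  3.3000e-02,
       -0.0000e+00]), 'eef_pos': array([170.478, 626.685, 229.372]), 'tool_rot': array([ 0.132,  0.991, -0.001, -0.   ]), 'contact_force': array([-0.329,  1.007, -0.382]), 'wrist_torque': array([-0.023, -0.028, -0.059]), 'grasp_force': np.float64(0.0), 'gripper_width': np.float64(1.001)}
scene cam [1053.  426.  734.] fwd [-0.64 -0.42 -0.64]
bar 0.59 [446. 211.] 525 [[145.0, 185.0, 4.0], [192.0, 268.0, 24.0], [253.0, 390.0, 32.0]]
bar 0.58 [250. 177.] 483 [[370.0, -195.0, 89.0], [460.0, -180.0, 106.0], [602.0, -174.0, 114.0]]
bangle_a 0.6 [341. 297.] 386 [[586.0, 155.0, 1.0], [639.0, 205.0, 74.0], [646.0, 231.0, 87.0]]
bangle_a 0.57 [329. 310.] 559 [[657.0, 156.0, 15.0], [668.0, 195.0, 58.0], [675.0, 229.0, 86.0]]
stand 0.57 [247. 208.] 1821 [[374.0, -222.0, 2.0], [495.0, -180.0, 9.0], [594.0, -148.0, 108.0]]
top cam [ 279.   -7. 1101.] fwd [ 0.15  0.01 -0.99]
bar 0.7 [234. 284.] 430 [[146.0, 185.0, 18.0], [188.0, 261.0, 25.0], [252.0, 387.0, 33.0]]
bar 0.67 [391. 172.] 566 [[373.0, -206.0, 7.0], [465.0, -186.0, 107.0], [603.0, -176.0, 115.0]]
bangle_a 0.78 [255. 111.] 209 [[658.0, 153.0, 16.0], [666.0, 186.0, 72.0], [676.0, 224.0, 87.0]]
bangle_a 0.67 [256. 122.] 238 [[628.0, 155.0, 14.0], [636.0, 193.0, 63.0], [645.0, 225.0, 88.0]]
stand 0.6 [384. 172.] 1505 [[375.0, -222.0, 3.0], [495.0, -177.0, 9.0], [595.0, -151.0, 113.0]]
```

View pics/scene0.png

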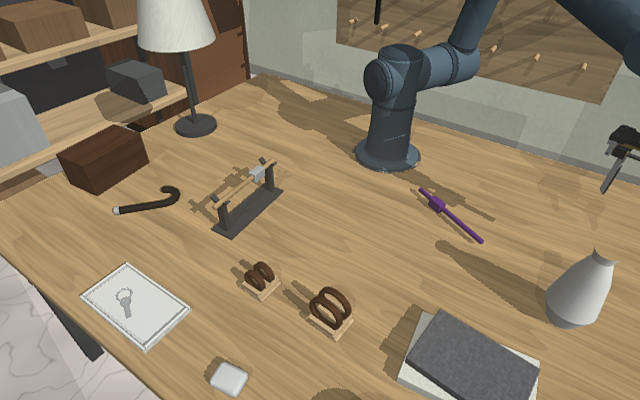

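View pics/top0.png

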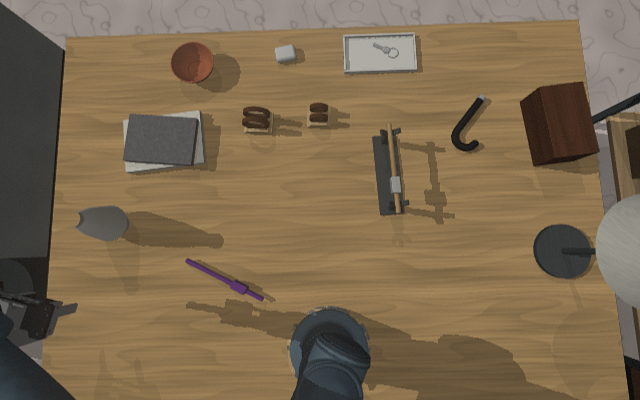

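Purple look-alike at top (234,284), not wanted. The birch bar is in the stand at (395,185). Large bangles are at top (256,118); the small pair is at (318,113). Next I measure these and enlarge a crop to confirm.

```bash
cat > m.py <<'E'
from h import *
def pts(name,box):
    out=[]
    for n in("top","scene"):
        p=get_image(n);W=cloud(p).reshape(-1,3)
        lo,hi=np.array(box).T
        out.append(W[((W>lo)&(W<hi)).all(1)])
    return out
E
python3 - <<'E'
from m import *
P=pts("",[(350,630),(-230,-140),(90,125)])
for q in P:
    # rod = points on the line, free part 
    l=cv2.fitLine(q[:,:2].astype(np.float32),cv2.DIST_HUBER,0,.01,.01).ravel()
    print("bar",len(q),l.round(4),np.degrees(np.arctan2(l[1],l[0])),"x",np.percentile(q[:,0],[0,1,99,100]).round(1))
    b=q[q[:,2]>108.5]; b2=q[(q[:,0]>390)&(q[:,0]<500)]
    for x in range(365,620,10):
        s=q[(q[:,0]>x)&(q[:,0]<x+10)]
        if len(s): print(x,len(s),s[:,1].min().round(1),np.median(s[:,1]).round(1),s[:,1].max().round(1),s[:,2].max().round(1))
P=pts("",[(610,700),(140,245),(28,100)])
for q in P:
  for a,b in((610,652),(652,700)):
    s=q[(q[:,0]>a)&(q[:,0]<b)]
    l=cv2.fitLine(s[:,:2].astype(np.float32),cv2.DIST_HUBER,0,.01,.01).ravel()
    print("bangle",len(s),np.percentile(s,[1,50,99],axis=0).round(1).tolist(),"dir",np.degrees(np.arctan2(l[1],l[0])))
p=get_image("top")
c=p["frame"][80:230,220:430]; cv2.imwrite("pics/crop.png",cv2.resize(c,None,fx=3.7,fy=3.7,interpolation=2))
E
```

```text
bar 737 [ 9.987000e-01  5.050000e-02  4.792019e+02 -1.864981e+02] 2.8952217 x [362.6 366.1 601.  604.8]
365 19 -197.9 -192.4 -187.4 112.0
375 55 -217.6 -190.7 -166.2 115.9
385 75 -218.5 -193.8 -164.3 118.9
395 24 -219.1 -191.8 -184.3 113.3
405 21 -197.6 -189.0 -181.4 111.2
415 43 -201.9 -188.8 -178.2 115.8
425 34 -200.4 -187.1 -177.8 116.7
435 43 -201.5 -187.3 -177.2 116.1
445 40 -199.0 -186.8 -176.3 117.2
455 20 -198.9 -187.2 -177.9 113.7
465 20 -193.2 -187.8 -182.4 111.5
475 21 -193.9 -185.6 -180.3 109.6
485 17 -192.1 -185.7 -180.6 109.9
495 22 -192.5 -186.1 -179.4 110.9
505 17 -189.3 -184.3 -179.4 111.4
515 19 -190.6 -184.7 -179.8 108.9
525 21 -191.6 -182.8 -177.8 111.6
535 18 -189.2 -183.3 -178.3 111.4
545 19 -190.1 -183.5 -176.3 109.2
555 18 -187.4 -181.9 -176.6 111.5
565 27 -188.0 -179.3 -157.3 113.8
575 81 -209.0 -182.7 -154.7 118.4
585 40 -210.4 -185.6 -155.3 116.8
595 19 -187.2 -180.4 -174.1 110.9
bar 655 [ 9.990000e-01  4.540000e-02  4.921776e+02 -1.811182e+02] 2.6028945 x [360.4 365.7 603.6 605.4]
365 15 -194.1 -187.4 -184.2 108.7
375 33 -216.4 -188.8 -163.9 114.3
385 64 -
[... 436 characters left out ...]
 18 -186.9 -180.0 -175.6 109.0
525 17 -186.5 -178.9 -176.2 108.8
535 18 -186.5 -178.5 -174.0 108.9
545 20 -186.6 -178.2 -175.6 109.6
555 18 -183.8 -177.7 -173.7 108.4
565 30 -205.6 -178.2 -154.3 114.5
575 62 -206.2 -180.7 -152.8 115.2
585 53 -206.2 -176.7 -153.8 114.7
595 27 -184.9 -176.5 -172.4 108.9
605 1 -180.0 -180.0 -180.0 102.2
bangle 191 [[625.8, 153.3, 28.6], [634.8, 187.5, 76.3], [645.1, 227.7, 87.4]] dir 86.47589
bangle 181 [[658.2, 151.4, 28.3], [665.3, 186.0, 76.0], [675.9, 225.2, 88.3]] dir 85.37009
bangle 337 [[628.1, 157.0, 30.6], [639.3, 204.9, 76.4], [645.9, 231.3, 87.1]] dir 86.341255
bangle 398 [[658.7, 154.6, 28.7], [669.2, 198.1, 73.1], [675.6, 229.2, 87.2]] dir 87.51182
```

View pics/crop.png

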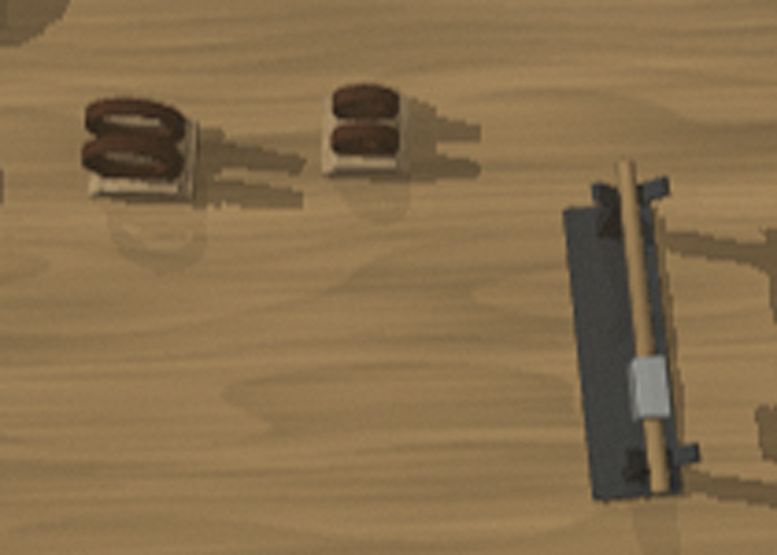

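The crop shows the large pair at crop (135,140) in the left rack, the small pair at (367,120), and the birch bar with its aluminium block at (648,385) and free end at top. Bar origin is about (436,-187,100) with yaw +2.8°. Bangles are about (636.5,192) and (667,190) with axis yaw −3.7°. The heights and sizes agree with the text.

```bash
cat > go.py <<'E'
# go.py x y z yaw(deg of bar x axis) [...]: shifts in tool axes from measured pose
import sys; from h import *
from scipy.spatial.transform import Rotation as Ro
s=state(); R=Ro.from_quat(s["tool_rot"]); p=np.array(s["eef_pos"])
a=list(map(float,sys.argv[1:]))
if len(sys.argv)==1: m=R.as_matrix(); print("t",s["time"],p.round(1),"yaw",np.degrees(np.arctan2(-m[0,1],m[1,1])).round(2),"tilt",m[:,2].round(3),np.round(s["contact_force"],1),"q",np.round(s["qpos"],2))
for i in range(0,len(a),4):
    T=Ro.from_euler("z",a[i+3],degrees=True)*Ro.from_quat([0,1,0,0])
    print(R.inv().apply(np.array(a[i:i+3])-p).round(1),(R.inv()*T).as_rotvec(degrees=True).round(1))
E
python3 go.py; python3 go.py 300 400 270 -5  430 150 250 0  436 -187 200 2.8
```

```text
t 0.65 [170.7 627.2 230.5] yaw -15.23 tilt [ 0.  0. -1.] [ 0.1 -0.6  0.5] q [ 1.13  0.25  1.56 -0.    1.34 -0.17]
[-184.4 -185.3  -39.5] [  0.    0.  -10.2]
[-375.5 -392.3  -19.5] [  0.    0.  -15.2]
[-469.8 -715.9   30.5] [  0.   0. -18.]
```

```bash
python3 -m pendant '[{"dx":-15,"dy":-15,"dz":-5},{"dx":-40,"dy":-40,"dz":-15},{"dx":-66,"dy":-66,"dz":-25,"az":-2},{"dx":-93,"dy":-93,"dz":-35,"az":-4},{"dx":-120,"dy":-120,"dz":-40,"az":-6},{"dx":-147,"dy":-147,"dz":-40,"az":-8},{"dx":-174,"dy":-174,"dz":-40,"az":-9},{"dx":-200,"dy":-200,"dz":-40,"az":-10}]' -1; python3 go.py 430 150 250 0  436 -187 200 2.8
```

```text
[-375.5 -392.3  -19.5] [  0.    0.  -15.2]
[-469.8 -715.9   30.5] [  0.   0. -18.]validation failed for argument at $[0]...
```

```bash
python3 -m pendant '[{"dx":-15,"dy":-15,"dz":-5,"ax":0,"ay":0,"az":0},{"dx":-40,"dy":-40,"dz":-15,"ax":0,"ay":0,"az":0},{"dx":-66,"dy":-66,"dz":-25,"ax":0,"ay":0,"az":-2},{"dx":-93,"dy":-93,"dz":-35,"ax":0,"ay":0,"az":-4},{"dx":-120,"dy":-120,"dz":-40,"ax":0,"ay":0,"az":-6},{"dx":-147,"dy":-147,"dz":-40,"ax":0,"ay":0,"az":-8},{"dx":-174,"dy":-174,"dz":-40,"ax":0,"ay":0,"az":-9},{"dx":-200,"dy":-200,"dz":-40,"ax":0,"ay":0,"az":-10}]' -1; python3 go.py;python3 go.py 430 150 250 0  436 -187 200 2.8
```

```text
time: 1.32
eef_pos: [311.8, 380.0, 270.8]
tool_rot: [0.045, 0.999, 0.0, 0.0]
contact_force: [0.2, 0.4, 0.7]
gripper_width: 0.998
grasp_force: 0.0
t 1.3167 [311.8 380.  270.8] yaw -5.16 tilt [ 0.001  0.    -1.   ] [0.2 0.4 0.7] q [ 0.65 -0.17  1.91 -0.    1.4  -0.83]
[-138.4 -218.5   20.8] [ 0.   0.  -5.2]
[-174.7 -553.6   70.7] [ 0.   0.1 -8. ]
```

```bash
python3 -m pendant '[{"dx":-20,"dy":-30,"dz":0,"ax":0,"ay":0,"az":0},{"dx":-40,"dy":-65,"dz":5,"ax":0,"ay":0,"az":-1},{"dx":-60,"dy":-100,"dz":10,"ax":0,"ay":0,"az":-2},{"dx":-80,"dy":-135,"dz":12,"ax":0,"ay":0,"az":-3},{"dx":-100,"dy":-170,"dz":15,"ax":0,"ay":0,"az":-4},{"dx":-120,"dy":-205,"dz":18,"ax":0,"ay":0,"az":-5},{"dx":-135,"dy":-242,"dz":20,"ax":0,"ay":0,"az":-6},{"dx":-145,"dy":-280,"dz":20,"ax":0,"ay":0,"az":-7}]'; python3 go.py 436 -187 200 2.8
```

```text
time: 1.98
eef_pos: [430.5, 87.6, 250.4]
tool_rot: [-0.016, 1.0, -0.0, 0.0]
contact_force: [0.8, 0.2, 0.4]
gripper_width: 1.0
grasp_force: 0.0
[   3.2 -274.7   50.4] [-0.  0. -1.]
```

```bash
python3 -m pendant '[{"dx":0,"dy":-37,"dz":5,"ax":0,"ay":0,"az":0},{"dx":0,"dy":-76,"dz":10,"ax":0,"ay":0,"az":0},{"dx":1,"dy":-115,"dz":18,"ax":0,"ay":0,"az":0},{"dx":1,"dy":-154,"dz":26,"ax":0,"ay":0,"az":-1},{"dx":2,"dy":-193,"dz":34,"ax":0,"ay":0,"az":-1},{"dx":3,"dy":-228,"dz":42,"ax":0,"ay":0,"az":-1},{"dx":3,"dy":-257,"dz":48,"ax":0,"ay":0,"az":-1},{"dx":3,"dy":-275,"dz":50,"ax":0,"ay":0,"az":-1}]'; python3 go.py 436 -187 104 2.8
python3 - <<'E'
from h import *
o=[]
for n in("scene","top"):
    p=get_image(n); f=p["frame"]; c=f[110:260,170:350] if n=="scene" else f[90:240,310:490]
    o.append(cv2.resize(c,(400,333)))
cv2.imwrite("pics/above.png",np.hstack(o))
E
```

```text
time: 2.65
eef_pos: [434.8, -187.9, 199.7]
tool_rot: [-0.023, 1.0, 0.0, -0.0]
contact_force: [0.0, 0.3, -0.2]
gripper_width: 0.999
grasp_force: 0.0
[-1.3  0.8 95.7] [ 0.  -0.1 -0.2]
```

View pics/above.png

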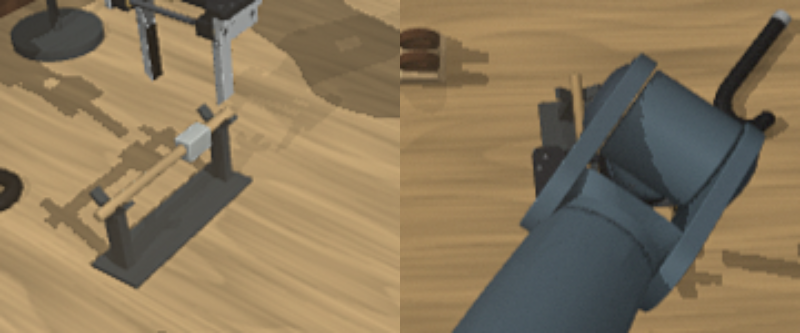

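The view shows the gripper hovering over the block (left crop (190,140)) with the fingers on either side of it. I'll descend and close.

```bash
python3 -m pendant '[{"dx":0,"dy":0,"dz":12,"ax":0,"ay":0,"az":0},{"dx":-1,"dy":1,"dz":28,"ax":0,"ay":0,"az":0},{"dx":-1,"dy":1,"dz":45,"ax":0,"ay":0,"az":0},{"dx":-1,"dy":1,"dz":62,"ax":0,"ay":0,"az":0},{"dx":-1,"dy":1,"dz":78,"ax":0,"ay":0,"az":0},{"dx":-1,"dy":1,"dz":90,"ax":0,"ay":0,"az":0},{"dx":-1,"dy":1,"dz":96,"ax":0,"ay":0,"az":0},{"dx":-1,"dy":1,"dz":96,"ax":0,"ay":0,"az":0}]' && python3 -m pendant '[{"dx":0,"dy":0,"dz":0,"ax":0,"ay":0,"az":0},{"dx":0,"dy":0,"dz":0,"ax":0,"ay":0,"az":0},{"dx":0,"dy":0,"dz":0,"ax":0,"ay":0,"az":0},{"dx":0,"dy":0,"dz":0,"ax":0,"ay":0,"az":0},{"dx":0,"dy":0,"dz":0,"ax":0,"ay":0,"az":0},{"dx":0,"dy":0,"dz":0,"ax":0,"ay":0,"az":0},{"dx":0,"dy":0,"dz":0,"ax":0,"ay":0,"az":0},{"dx":0,"dy":0,"dz":0,"ax":0,"ay":0,"az":0}]' 1 40; python3 go.py
```

```text
time: 3.42
eef_pos: [435.6, -182.4, 102.7]
tool_rot: [-0.025, 1.0, 0.001, -0.001]
contact_force: [-0.4, -0.2, -0.5]
gripper_width: 1.004
grasp_force: 0.0
time: 4.08
eef_pos: [436.5, -184.4, 104.5]
tool_rot: [-0.024, 1.0, -0.0, 0.0]
contact_force: [0.3, -0.4, -0.2]
gripper_width: 0.47
grasp_force: 0.0
t 4.0833 [ 436.5 -184.4  104.5] yaw 2.76 tilt [ 0. -0. -1.] [ 0.3 -0.4 -0.2] q [-0.64 -0.01  2.09 -0.    1.06 -2.26]
```

```bash
python3 -m pendant '[{"dx":0,"dy":0,"dz":0,"ax":0,"ay":0,"az":0},{"dx":0,"dy":0,"dz":0,"ax":0,"ay":0,"az":0},{"dx":0,"dy":0,"dz":0,"ax":0,"ay":0,"az":0},{"dx":0,"dy":0,"dz":0,"ax":0,"ay":0,"az":0},{"dx":0,"dy":0,"dz":0,"ax":0,"ay":0,"az":0},{"dx":0,"dy":0,"dz":0,"ax":0,"ay":0,"az":0},{"dx":0,"dy":0,"dz":0,"ax":0,"ay":0,"az":0},{"dx":0,"dy":0,"dz":0,"ax":0,"ay":0,"az":0}]' 1 40; python3 go.py
```

```text
time: 4.75
eef_pos: [437.4, -187.6, 106.0]
tool_rot: [-0.025, 1.0, -0.004, 0.001]
contact_force: [-2.1, -9.4, 2.5]
gripper_width: 0.247
grasp_force: 40.0
t 4.75 [ 437.4 -187.6  106. ] yaw 2.84 tilt [ 0.002 -0.008 -1.   ] [-2.1 -9.4  2.5] q [-0.64 -0.01  2.09 -0.01  1.06 -2.26]
```

```bash
python3 -m pendant '[{"dx":0,"dy":0,"dz":-5,"ax":0,"ay":0,"az":0},{"dx":0,"dy":0,"dz":-15,"ax":0,"ay":0,"az":0},{"dx":0,"dy":0,"dz":-27,"ax":0,"ay":0,"az":0},{"dx":0,"dy":0,"dz":-39,"ax":0,"ay":0,"az":0},{"dx":0,"dy":0,"dz":-50,"ax":0,"ay":0,"az":0},{"dx":0,"dy":0,"dz":-58,"ax":0,"ay":0,"az":0},{"dx":0,"dy":0,"dz":-62,"ax":0,"ay":0,"az":0},{"dx":0,"dy":0,"dz":-62,"ax":0,"ay":0,"az":0}]'; python3 go.py; python3 go.py 425 206 160 -3.7
python3 - <<'E'
from h import *
p=get_image("scene"); W=cloud(p).reshape(-1,3)
q=W[(W>[480,-230,140]).all(1)&(W<[620,-140,190]).all(1)]
for x in range(480,620,20):
    s=q[(q[:,0]>x)&(q[:,0]<x+20)]
    if len(s): print(x,len(s),s[:,1].min().round(1),s[:,1].max().round(1),np.percentile(s[:,2],[2,95]).round(1))
E
```

```text
time: 5.42
eef_pos: [437.0, -184.5, 167.5]
tool_rot: [-0.024, 1.0, -0.001, 0.001]
contact_force: [0.0, 0.3, -0.7]
gripper_width: 0.249
grasp_force: 40.0
t 5.4167 [ 437.  -184.5  167.5] yaw 2.78 tilt [ 0.002 -0.001 -1.   ] [ 0.   0.3 -0.7] q [-0.64 -0.11  2.05  0.    1.2  -2.26]
[ -7.  390.6   7.1] [-0.1  0.1  6.5]
480 36 -181.8 -173.3 [160.8 171.7]
500 38 -183.4 -172.5 [161. 171.]
520 36 -182.5 -169.8 [160.2 171.6]
540 38 -181.0 -169.0 [161.9 171.3]
560 45 -180.2 -166.9 [161.3 171.7]
580 40 -180.8 -167.1 [161.7 171.4]
600 21 -179.7 -166.6 [160.6 171.5]
```

```bash
python3 -m pendant '[{"dx":0,"dy":20,"dz":0,"ax":0,"ay":0,"az":0},{"dx":0,"dy":50,"dz":0,"ax":0,"ay":0,"az":0},{"dx":0,"dy":85,"dz":0,"ax":0,"ay":0,"az":1},{"dx":0,"dy":121,"dz":0,"ax":0,"ay":0,"az":2},{"dx":0,"dy":158,"dz":0,"ax":0,"ay":0,"az":3},{"dx":-2,"dy":195,"dz":0,"ax":0,"ay":0,"az":4},{"dx":-4,"dy":232,"dz":0,"ax":0,"ay":0,"az":5},{"dx":-5,"dy":269,"dz":0,"ax":0,"ay":0,"az":6}]'; python3 go.py 425 206 150 -3.7
```

```text
time: 6.13
eef_pos: [427.6, 86.4, 165.8]
tool_rot: [0.029, 1.0, 0.0, -0.001]
contact_force: [0.3, 0.4, -1.4]
gripper_width: 0.252
grasp_force: 40.0
[  9.5 119.2  15.8] [ 0.  -0.1  0.4]
```

```bash
python3 -m pendant '[{"dx":3,"dy":30,"dz":0,"ax":0,"ay":0,"az":0},{"dx":5,"dy":58,"dz":4,"ax":0,"ay":0,"az":0},{"dx":8,"dy":82,"dz":8,"ax":0,"ay":0,"az":0},{"dx":10,"dy":102,"dz":12,"ax":0,"ay":0,"az":0},{"dx":10,"dy":115,"dz":15,"ax":0,"ay":0,"az":0.4},{"dx":10,"dy":119,"dz":16,"ax":0,"ay":0,"az":0.4},{"dx":10,"dy":119,"dz":16,"ax":0,"ay":0,"az":0.4},{"dx":10,"dy":119,"dz":16,"ax":0,"ay":0,"az":0.4}]'; python3 go.py;python3 go.py 425 206 53 -3.7
```

```text
time: 6.8
eef_pos: [424.9, 203.6, 150.0]
tool_rot: [0.032, 1.0, -0.0, -0.001]
contact_force: [0.1, -0.2, -1.5]
gripper_width: 0.253
grasp_force: 40.0
t 6.8 [424.9 203.6 150. ] yaw -3.61 tilt [-0.001 -0.001 -1.   ] [ 0.1 -0.2 -1.5] q [ 0.21 -0.09  2.07 -0.    1.16 -1.3 ]
[-0.   2.5 97. ] [-0.  -0.1  0.1]
```

```bash
python3 -m pendant '[{"dx":0,"dy":1,"dz":10,"ax":0,"ay":0,"az":0},{"dx":0,"dy":2,"dz":26,"ax":0,"ay":0,"az":0},{"dx":0,"dy":2,"dz":44,"ax":0,"ay":0,"az":0},{"dx":0,"dy":2,"dz":62,"ax":0,"ay":0,"az":0},{"dx":0,"dy":2,"dz":78,"ax":0,"ay":0,"az":0},{"dx":0,"dy":2,"dz":90,"ax":0,"ay":0,"az":0},{"dx":0,"dy":2,"dz":96,"ax":0,"ay":0,"az":0},{"dx":0,"dy":2,"dz":96,"ax":0,"ay":0,"az":0}]'; python3 go.py;python3 go.py 571.6 196.4 53 -3.7
python3 - <<'E'
from h import *
o=[]
for n in("scene","top"):
    p=get_image(n); f=p["frame"]; c=f[180:360,270:470] if n=="scene" else f[70:250,180:380]
    o.append(cv2.resize(c,(400,360)))
    W=cloud(p).reshape(-1,3)
    q=W[(W>[460,160,38]).all(1)&(W<[610,240,75]).all(1)]
    for x in range(460,610,20):
        s=q[(q[:,0]>x)&(q[:,0]<x+20)]
        if len(s): print(n,x,len(s),s[:,1].min().round(1),s[:,1].max().round(1),np.percentile(s[:,2],[2,95]).round(1))
    q=q[:,0]; print(q.max() if len(q) else None)
cv2.imwrite("pics/pre.png",np.hstack(o))
E
```

```text
time: 7.47
eef_pos: [424.2, 205.1, 52.8]
tool_rot: [0.032, 0.999, -0.0, -0.002]
contact_force: [-0.4, -0.2, -1.9]
gripper_width: 0.257
grasp_force: 40.0
t 7.4667 [424.2 205.1  52.8] yaw -3.7 tilt [-0.003 -0.001 -1.   ] [-0.4 -0.2 -1.9] q [ 0.21  0.08  2.11 -0.    0.95 -1.3 ]
[-147.6    0.8   -0.7] [-0.1 -0.2  0. ]
scene 460 40 198.3 210.5 [48.2 57.4]
scene 480 44 195.3 209.4 [49.6 56.7]
scene 500 43 195.0 208.6 [47.8 56.2]
scene 520 47 193.2 206.8 [47.1 56.7]
scene 540 49 191.9 205.4 [48.2 56.3]
scene 560 48 191.2 204.6 [47.6 57.1]
scene 580 45 189.6 203.4 [46.4 56.9]
593.3726204088275
top 500 2 192.5 194.4 [49.9 54.3]
top 520 32 192.0 203.2 [49.2 59.6]
top 540 35 190.9 204.0 [48.7 58. ]
top 560 33 189.1 200.1 [48.6 58.5]
top 580 23 188.7 200.6 [51.8 58.5]
595.0094904838897
```

View pics/pre.png

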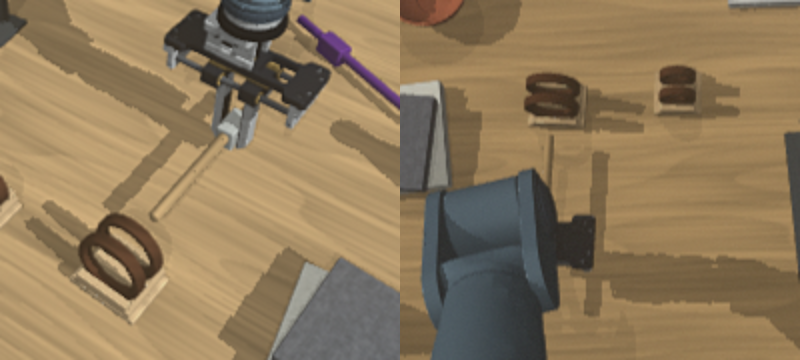

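The bar is level and its tip (left crop (155,215)) points into the near bangle's hole. Line-up agrees to about 1 mm in both views, so I'll thread now.

```bash
python3 -m pendant '[{"dx":-10,"dy":0,"dz":0,"ax":0,"ay":0,"az":0},{"dx":-28,"dy":0,"dz":0,"ax":0,"ay":0,"az":0},{"dx":-50,"dy":0,"dz":0,"ax":0,"ay":0,"az":0},{"dx":-73,"dy":0,"dz":0,"ax":0,"ay":0,"az":0},{"dx":-96,"dy":0,"dz":0,"ax":0,"ay":0,"az":0},{"dx":-118,"dy":0,"dz":0,"ax":0,"ay":0,"az":0},{"dx":-136,"dy":0,"dz":0,"ax":0,"ay":0,"az":0},{"dx":-147,"dy":0,"dz":0,"ax":0,"ay":0,"az":0}]'; python3 go.py
python3 - <<'E'
from h import *
o=[]
for n in("scene","top"):
    p=get_image(n); f=p["frame"]; c=f[240:360,260:400] if n=="scene" else f[70:190,180:320]
    o.append(cv2.resize(c,(400,343)))
cv2.imwrite("pics/thr.png",np.hstack(o))
E
```

```text
time: 8.23
eef_pos: [575.7, 196.3, 55.9]
tool_rot: [0.032, 0.999, 0.0, 0.002]
contact_force: [-0.2, 0.1, -1.3]
gripper_width: 0.253
grasp_force: 40.0
t 8.2333 [575.7 196.3  55.9] yaw -3.67 tilt [ 0.004  0.    -1.   ] [-0.2  0.1 -1.3] q [ 0.14  0.36  1.76 -0.    1.01 -1.36]
```

View pics/thr.png

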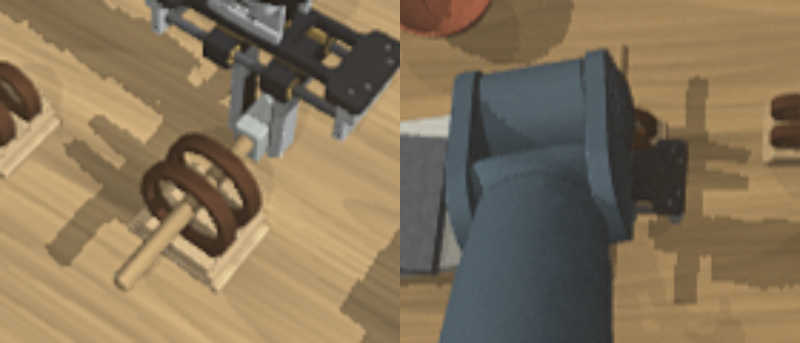

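The rod passes through both large bangles (left crop: tip (125,280), block (255,135)). Next is a gentle lift.

```bash
python3 -m pendant '[{"dx":0,"dy":0,"dz":-5,"ax":0,"ay":0,"az":0},{"dx":0,"dy":0,"dz":-11,"ax":0,"ay":0,"az":0},{"dx":0,"dy":0,"dz":-17,"ax":0,"ay":0,"az":0},{"dx":0,"dy":0,"dz":-22,"ax":0,"ay":0,"az":0},{"dx":0,"dy":0,"dz":-27,"ax":0,"ay":0,"az":0},{"dx":0,"dy":0,"dz":-33,"ax":0,"ay":0,"az":0},{"dx":0,"dy":0,"dz":-39,"ax":0,"ay":0,"az":0},{"dx":0,"dy":0,"dz":-46,"ax":0,"ay":0,"az":0}]'; python3 -m pendant '[{"dx":0,"dy":0,"dz":-10,"ax":0,"ay":0,"az":0},{"dx":0,"dy":0,"dz":-24,"ax":0,"ay":0,"az":0},{"dx":0,"dy":0,"dz":-40,"ax":0,"ay":0,"az":0},{"dx":0,"dy":0,"dz":-58,"ax":0,"ay":0,"az":0},{"dx":0,"dy":0,"dz":-76,"ax":0,"ay":0,"az":0},{"dx":0,"dy":0,"dz":-92,"ax":0,"ay":0,"az":0},{"dx":0,"dy":0,"dz":-104,"ax":0,"ay":0,"az":0},{"dx":0,"dy":0,"dz":-110,"ax":0,"ay":0,"az":0}]'; python3 go.py; python3 go.py 437 -187.5 205 2.8
python3 - <<'E'
from h import *
p=get_image("scene"); f=p["frame"]; W=cloud(p)
cv2.imwrite("pics/lift.png",cv2.resize(f[180:330,240:440],(600,450)))
for d in regions_of("bangle_a",p):
    q=W[d["mask"]]; q=q[~np.isnan(q[:,0])]; print(round(d["score"],2),np.round(d["pixel"]),np.percentile(q,[3,50,97],axis=0).round().tolist())
E
```

```text
time: 9.0
eef_pos: [571.8, 196.7, 100.9]
tool_rot: [0.032, 0.999, -0.0, -0.0]
contact_force: [-0.4, -0.3, -2.9]
gripper_width: 0.256
grasp_force: 40.0
time: 9.67
eef_pos: [573.1, 196.9, 213.5]
tool_rot: [0.032, 0.999, 0.0, 0.002]
contact_force: [-0.3, 1.2, -1.5]
gripper_width: 0.253
grasp_force: 40.0
t 9.6667 [573.1 196.9 213.5] yaw -3.63 tilt [ 0.004  0.001 -1.   ] [-0.3  1.2 -1.5] q [ 0.14  0.16  1.69 -0.    1.29 -1.36]
[ 111.5 -392.2    7.8] [ 0.   0.2 -6.4]
0.65 [346. 256.] [[631.0, 163.0, 151.0], [642.0, 203.0, 210.0], [648.0, 232.0, 225.0]]
```

View pics/lift.png

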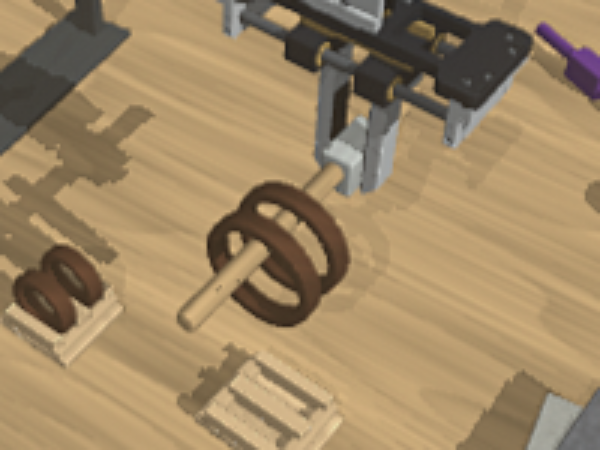

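Both large bangles hang on the rod (crop (285,255)); the rack at (270,405) is empty, and the small pair at (55,290) is untouched. Now a smooth move to above the stand.

```bash
python3 -m pendant '[{"dx":1,"dy":-2,"dz":0,"ax":0,"ay":0,"az":0},{"dx":2,"dy":-8,"dz":0,"ax":0,"ay":0,"az":0},{"dx":5,"dy":-17,"dz":0,"ax":0,"ay":0,"az":-0.3},{"dx":8,"dy":-29,"dz":0,"ax":0,"ay":0,"az":-0.5},{"dx":12,"dy":-44,"dz":0,"ax":0,"ay":0,"az":-0.7},{"dx":17,"dy":-61,"dz":0,"ax":0,"ay":0,"az":-1},{"dx":23,"dy":-81,"dz":0,"ax":0,"ay":0,"az":-1.3},{"dx":29,"dy":-102,"dz":0,"ax":0,"ay":0,"az":-1.6}]'; python3 -m pendant '[{"dx":6,"dy":-22,"dz":0,"ax":0,"ay":0,"az":-0.4},{"dx":12,"dy":-45,"dz":0,"ax":0,"ay":0,"az":-0.8},{"dx":19,"dy":-70,"dz":0,"ax":0,"ay":0,"az":-1.2},{"dx":26,"dy":-95,"dz":0,"ax":0,"ay":0,"az":-1.6},{"dx":33,"dy":-120,"dz":0,"ax":0,"ay":0,"az":-2},{"dx":39,"dy":-144,"dz":0,"ax":0,"ay":0,"az":-2.4},{"dx":45,"dy":-167,"dz":0,"ax":0,"ay":0,"az":-2.8},{"dx":51,"dy":-188,"dz":0,"ax":0,"ay":0,"az":-3.2}]'; python3 go.py 437 -187.5 205 2.8
```

```text
time: 10.43
eef_pos: [535.6, 95.2, 209.9]
tool_rot: [0.018, 1.0, -0.0, -0.001]
contact_force: [-0.4, -0.9, -1.5]
gripper_width: 0.253
grasp_force: 40.0
time: 11.1
eef_pos: [477.6, -91.2, 210.1]
tool_rot: [-0.01, 1.0, -0.0, -0.0]
contact_force: [-0.6, 0.5, -1.9]
gripper_width: 0.254
grasp_force: 40.0
[ 42.5 -95.5   5.1] [-0.  -0.  -1.7]
```

```bash
python3 -m pendant '[{"dx":8,"dy":-18,"dz":0,"ax":0,"ay":0,"az":-0.3},{"dx":15,"dy":-34,"dz":0,"ax":0,"ay":0,"az":-0.6},{"dx":22,"dy":-50,"dz":0,"ax":0,"ay":0,"az":-0.9},{"dx":28,"dy":-64,"dz":0,"ax":0,"ay":0,"az":-1.2},{"dx":33,"dy":-76,"dz":0,"ax":0,"ay":0,"az":-1.4},{"dx":38,"dy":-85,"dz":0,"ax":0,"ay":0,"az":-1.6},{"dx":41,"dy":-91,"dz":0,"ax":0,"ay":0,"az":-1.7},{"dx":42,"dy":-94,"dz":0,"ax":0,"ay":0,"az":-1.7}]'; python3 -m pendant '[{"dx":0,"dy":0,"dz":4,"ax":0,"ay":0,"az":0},{"dx":0,"dy":0,"dz":10,"ax":0,"ay":0,"az":0},{"dx":0,"dy":0,"dz":17,"ax":0,"ay":0,"az":0},{"dx":0,"dy":0,"dz":24,"ax":0,"ay":0,"az":0},{"dx":0,"dy":0,"dz":30,"ax":0,"ay":0,"az":0},{"dx":0,"dy":0,"dz":35,"ax":0,"ay":0,"az":0},{"dx":0,"dy":0,"dz":38,"ax":0,"ay":0,"az":0},{"dx":0,"dy":0,"dz":38,"ax":0,"ay":0,"az":0}]';python3 go.py; python3 go.py 437 -187.5 106 2.8
python3 - <<'E'
from h import *
p=get_image("scene"); f=p["frame"]; W=cloud(p)
cv2.imwrite("pics/back.png",cv2.resize(f[100:260,160:340],(675,600)))
for d in regions_of("bangle_a",p):
    q=W[d["mask"]]; q=q[~np.isnan(q[:,0])]; print(round(d["score"],2),np.round(d["pixel"]),np.percentile(q,[3,50,97],axis=0).round().tolist())
q=W.reshape(-1,3); q=q[(q>[570,-230,150]).all(1)&(q<[640,-140,185]).all(1)]
print("tip",np.percentile(q,[1,50,99],axis=0).round(1))
E
```

```text
time: 11.77
eef_pos: [437.9, -185.1, 210.1]
tool_rot: [-0.024, 1.0, 0.0, -0.0]
contact_force: [-0.2, 0.1, -1.3]
gripper_width: 0.248
grasp_force: 40.0
time: 12.43
eef_pos: [438.6, -183.7, 171.4]
tool_rot: [-0.025, 1.0, 0.001, -0.001]
contact_force: [-0.2, -0.3, -2.8]
gripper_width: 0.253
grasp_force: 40.0
t 12.4333 [ 438.6 -183.7  171.4] yaw 2.88 tilt [-0.001  0.001 -1.   ] [-0.2 -0.3 -2.8] q [-0.64 -0.11  2.04  0.    1.21 -2.26]
[ 1.7 -3.8 65.4] [ 0.1 -0.1  0.1]
0.83 [234. 177.] [[500.0, -215.0, 105.0], [536.0, -171.0, 153.0], [541.0, -139.0, 182.0]]
0.48 [247. 174.] [[340.0, -313.0, 0.0], [505.0, -173.0, 154.0], [511.0, -141.0, 182.0]]
tip [[ 570.5 -178.4  164.3]
 [ 589.9 -170.1  171.7]
 [ 607.4 -166.1  175.4]]
```

View pics/back.png

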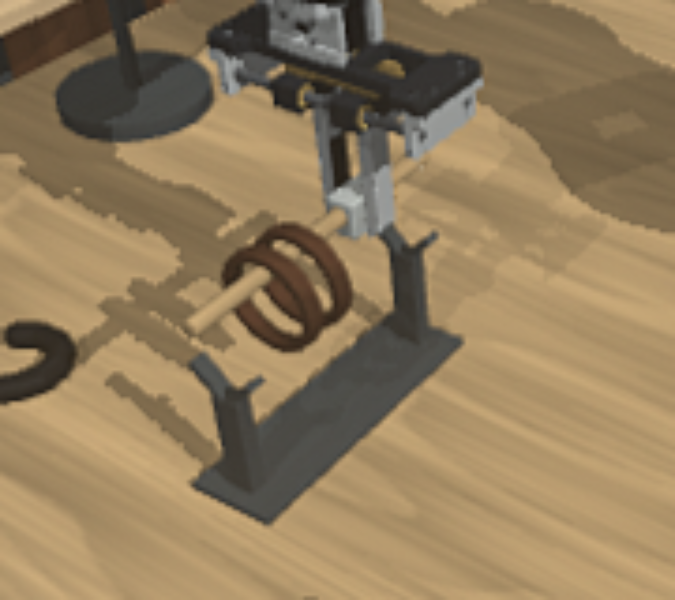

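The bar is over the stand with both bangles midway between the forks at crop (285,285). Lower while correcting y by −4.

```bash
python3 -m pendant '[{"dx":0,"dy":-1,"dz":4,"ax":0,"ay":0,"az":0},{"dx":1,"dy":-2,"dz":12,"ax":0,"ay":0,"az":0},{"dx":1,"dy":-3,"dz":22,"ax":0,"ay":0,"az":0},{"dx":1,"dy":-4,"dz":33,"ax":0,"ay":0,"az":0},{"dx":1,"dy":-4,"dz":43,"ax":0,"ay":0,"az":0},{"dx":1,"dy":-4,"dz":51,"ax":0,"ay":0,"az":0},{"dx":1,"dy":-4,"dz":57,"ax":0,"ay":0,"az":0},{"dx":1,"dy":-4,"dz":60,"ax":0,"ay":0,"az":0}]'; python3 -m pendant '[{"dx":0,"dy":0,"dz":0,"ax":0,"ay":0,"az":0},{"dx":0,"dy":0,"dz":0,"ax":0,"ay":0,"az":0},{"dx":0,"dy":0,"dz":1,"ax":0,"ay":0,"az":0},{"dx":0,"dy":0,"dz":2,"ax":0,"ay":0,"az":0},{"dx":0,"dy":0,"dz":3,"ax":0,"ay":0,"az":0},{"dx":0,"dy":0,"dz":4,"ax":0,"ay":0,"az":0},{"dx":0,"dy":0,"dz":4,"ax":0,"ay":0,"az":0},{"dx":0,"dy":0,"dz":4,"ax":0,"ay":0,"az":0}]';python3 go.py
```

```text
time: 13.2
eef_pos: [437.6, -187.8, 111.0]
tool_rot: [-0.025, 1.0, 0.001, -0.001]
contact_force: [0.2, -0.1, -2.2]
gripper_width: 0.25
grasp_force: 40.0
time: 13.87
eef_pos: [438.1, -188.2, 108.5]
tool_rot: [-0.025, 1.0, -0.0, -0.0]
contact_force: [-0.1, 1.0, -1.9]
gripper_width: 0.249
grasp_force: 40.0
t 13.8667 [ 438.1 -188.2  108.5] yaw 2.87 tilt [-0. -0. -1.] [-0.1  1.  -1.9] q [-0.64 -0.01  2.08 -0.    1.07 -2.27]
```

```bash
python3 -m pendant '[{"dx":0,"dy":0,"dz":0.5,"ax":0,"ay":0,"az":0},{"dx":0,"dy":0,"dz":1,"ax":0,"ay":0,"az":0},{"dx":0,"dy":0,"dz":1.5,"ax":0,"ay":0,"az":0},{"dx":0,"dy":0,"dz":2,"ax":0,"ay":0,"az":0},{"dx":0,"dy":0,"dz":2.5,"ax":0,"ay":0,"az":0},{"dx":0,"dy":0,"dz":2.5,"ax":0,"ay":0,"az":0},{"dx":0,"dy":0,"dz":2.5,"ax":0,"ay":0,"az":0},{"dx":0,"dy":0,"dz":2.5,"ax":0,"ay":0,"az":0}]';python3 go.py
```

```text
time: 14.53
eef_pos: [438.2, -188.2, 106.0]
tool_rot: [-0.025, 1.0, 0.0, -0.0]
contact_force: [-0.1, -0.8, -1.8]
gripper_width: 0.255
grasp_force: 40.0
t 14.5333 [ 438.2 -188.2  106. ] yaw 2.87 tilt [-0.  0. -1.] [-0.1 -0.8 -1.8] q [-0.64 -0.01  2.08 -0.    1.07 -2.27]
```

```bash
python3 -m pendant '[{"dx":0,"dy":0,"dz":0.3,"ax":0,"ay":0,"az":0},{"dx":0,"dy":0,"dz":0.6,"ax":0,"ay":0,"az":0},{"dx":0,"dy":0,"dz":1,"ax":0,"ay":0,"az":0},{"dx":0,"dy":0,"dz":1.3,"ax":0,"ay":0,"az":0},{"dx":0,"dy":0,"dz":1.5,"ax":0,"ay":0,"az":0},{"dx":0,"dy":0,"dz":1.5,"ax":0,"ay":0,"az":0},{"dx":0,"dy":0,"dz":1.5,"ax":0,"ay":0,"az":0},{"dx":0,"dy":0,"dz":1.5,"ax":0,"ay":0,"az":0}]';python3 go.py
```

```text
time: 15.2
eef_pos: [438.5, -188.7, 105.0]
tool_rot: [-0.025, 1.0, -0.001, 0.0]
contact_force: [-2.1, -2.2, 4.3]
gripper_width: 0.254
grasp_force: 40.0
t 15.2 [ 438.5 -188.7  105. ] yaw 2.87 tilt [ 0.001 -0.001 -1.   ] [-2.1 -2.2  4.3] q [-0.64 -0.    2.08 -0.    1.06 -2.26]
```

Seated: the force went from −1.8 to +4.3 N at the home height. Releasing.

```bash
python3 -m pendant '[{"dx":0,"dy":0,"dz":0,"ax":0,"ay":0,"az":0},{"dx":0,"dy":0,"dz":0,"ax":0,"ay":0,"az":0},{"dx":0,"dy":0,"dz":0,"ax":0,"ay":0,"az":0},{"dx":0,"dy":0,"dz":0,"ax":0,"ay":0,"az":0},{"dx":0,"dy":0,"dz":0,"ax":0,"ay":0,"az":0},{"dx":0,"dy":0,"dz":0,"ax":0,"ay":0,"az":0},{"dx":0,"dy":0,"dz":0,"ax":0,"ay":0,"az":0},{"dx":0,"dy":0,"dz":0,"ax":0,"ay":0,"az":0}]' -1; python3 -m pendant '[{"dx":0,"dy":0,"dz":0,"ax":0,"ay":0,"az":0},{"dx":0,"dy":0,"dz":0,"ax":0,"ay":0,"az":0},{"dx":0,"dy":0,"dz":-5,"ax":0,"ay":0,"az":0},{"dx":0,"dy":0,"dz":-15,"ax":0,"ay":0,"az":0},{"dx":0,"dy":0,"dz":-30,"ax":0,"ay":0,"az":0},{"dx":0,"dy":0,"dz":-50,"ax":0,"ay":0,"az":0},{"dx":0,"dy":0,"dz":-72,"ax":0,"ay":0,"az":0},{"dx":0,"dy":0,"dz":-95,"ax":0,"ay":0,"az":0}]';python3 -m pendant '[{"dx":0,"dy":0,"dz":-15,"ax":0,"ay":0,"az":0},{"dx":0,"dy":0,"dz":-25,"ax":0,"ay":0,"az":0},{"dx":0,"dy":0,"dz":-30,"ax":0,"ay":0,"az":0},{"dx":0,"dy":0,"dz":-30,"ax":0,"ay":0,"az":0},{"dx":0,"dy":0,"dz":-30,"ax":0,"ay":0,"az":0},{"dx":0,"dy":0,"dz":-30,"ax":0,"ay":0,"az":0},{"dx":0,"dy":0,"dz":-30,"ax":0,"ay":0,"az":0},{"dx":0,"dy":0,"dz":-30,"ax":0,"ay":0,"az":0}]'
python3 - <<'E'
from h import *
p=get_image("scene"); f=p["frame"]; W=cloud(p)
cv2.imwrite("pics/end.png",cv2.resize(f[100:260,160:340],(675,600)))
for d in regions_of("bangle_a",p)+regions_of("bar",p):
    q=W[d["mask"]]; q=q[~np.isnan(q[:,0])]; print(round(d["score"],2),np.round(d["pixel"]),np.percentile(q,[3,50,97],axis=0).round().tolist())
E
```

```text
time: 15.87
eef_pos: [438.1, -188.2, 104.4]
tool_rot: [-0.025, 1.0, 0.0, -0.0]
contact_force: [0.5, 0.9, 0.3]
gripper_width: 0.785
grasp_force: 0.0
time: 16.53
eef_pos: [438.0, -188.1, 201.2]
tool_rot: [-0.025, 1.0, -0.0, 0.0]
contact_force: [0.8, 0.7, -0.3]
gripper_width: 1.001
grasp_force: 0.0
time: 17.2
eef_pos: [437.8, -187.9, 228.5]
tool_rot: [-0.025, 1.0, 0.001, -0.001]
contact_force: [0.3, 0.8, -0.5]
gripper_width: 1.002
grasp_force: 0.0
0.64 [237. 196.] [[491.0, -217.0, 8.0], [535.0, -176.0, 87.0], [541.0, -145.0, 115.0]]
0.47 [249. 190.] [[497.0, -205.0, 48.0], [506.0, -164.0, 103.0], [510.0, -146.0, 115.0]]
0.86 [443. 208.] [[148.0, 194.0, 5.0], [191.0, 264.0, 24.0], [252.0, 386.0, 32.0]]
0.56 [253. 176.] [[367.0, -255.0, 1.0], [456.0, -181.0, 105.0], [601.0, -174.0, 113.0]]
```

View pics/end.png

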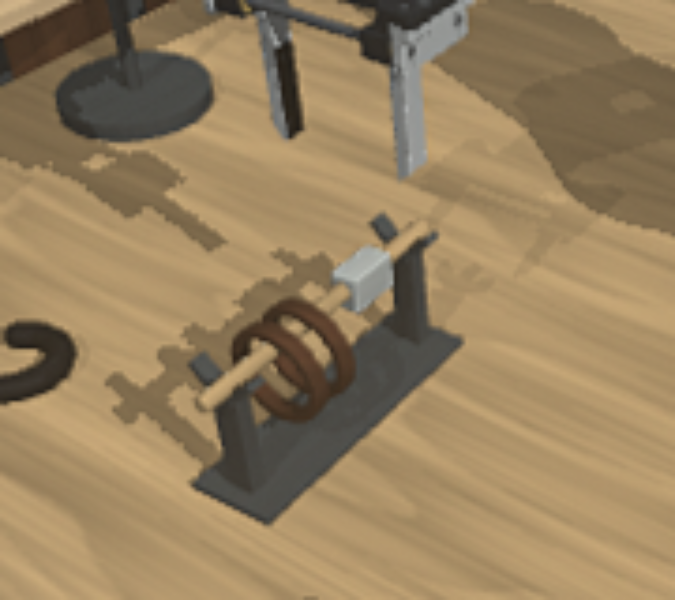

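The bar lies in both forks with both bangles hanging between them at (295,360), and the gripper is clear.

```bash
python3 -c "
from workcell import *
print(close_job())"
```

```text
the job is handed in; nothing more can be done
None
```

The job is handed in after about 17 s: the bar is back in the stand's forks the same way round, both large bangles hang from it between the forks, and the gripper is clear; no verdict came back.

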